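# Close the catch tray with a tipped block, then empty the milling jar

### The job

Slide the upright wooden block gently along the bench, without lifting it, until its foot is square against the edge of the stand's base plate, hold it lightly pressed there for a moment, then push its top so that it tips over that edge and lies flat along the front of the catch tray, closing the gap in its front wall. Then swing the lever to tip the jar right over so that all three grinding balls end up in the tray, and leave the jar tipped and the block lying there. Do not shove hard against the block, and leave everything else on the bench alone.

Things in the scene. Friction and masses are not known exactly. Their poses are not given: they have to be found in the camera images.
- rig: Fixed emptying stand. Origin on the bench at the LEFT edge of its grey base plate, in the middle of the block's lane; at yaw 0 x points away from the robot, y left, z up (mm, this frame, used below). Plate 18 thick, x -45..220, y -195..0: its left edge (y = 0) is an 18 high step, the stop for the block. Lane = bare front strip of plate, x -45..42. Two posts (tops z 145) carry the cradle.
- gap (a point): middle of the gap in the catch tray's front wall, at stand (45, -60, 18). The tray lies behind the lane, x 48..214, y -189..-6; walls 6 thick, tops at z 63, round it; the front wall (x 45) is open from y -20 to y -100: balls would roll out there unless the block lies in front.
- pivot (a point): point of the stand on the cradle's pivot axis, midway between the posts: at (145, -97.5, 130) in the stand's frame. The axis runs along the stand's y.
- cradle (a joint): tilt of the cradle and its steel milling jar (90 across, 85 tall, open top, fixed in the cradle, pivoting about its middle): 0 = mouth up, grows to 2.0 rad (its stop) as the mouth tips towards the front of the stand (-x) and down. Stiff pivot: it stays where it is left; about 2.5 N at the handle moves it.
- handle (a point): middle of the lever's handle: a level black round bar, 14 in diameter, 70 long along the stand's y; the lever arm joins its left end, 38 left of this point. It is 120 from the pivot axis, at stand y -252: straight above the axis when the jar's mouth is up, swinging to the front (-x) and down as the jar tips.
- block_center (a point): centre (half-way up) of the loose plain wooden block, 170 tall (its z), 60 wide (its x), 50 thick (its y), 0.35 to 0.55 kg. It starts upright on the bench, 20 to 60 left of the plate's edge, in line with the lane, up to 0.2 rad askew. Pushed high it topples before it slides; pressed on the stop above the step's 18 mm it starts to tip, so slide and press it with leaning fingertips close to the bench.
- ball0_center (a point): centre of a white ceramic grinding ball, 34 in diameter, 75 g; starts in the jar
- ball1_center (a point): centre of a white ceramic grinding ball, 34 in diameter, 75 g; starts in the jar
- ball2_center (a point): centre of a white ceramic grinding ball, 34 in diameter, 75 g; starts in the jar
- beaker: bystander, leave alone: glass beaker, 70 across, 90 tall, behind the block; origin at the centre of its underside
- bottle: bystander, leave alone: amber bottle, 64 across, 150 tall, right of the stand; origin at the centre of its underside
- dish: bystander, leave alone: clear flat dish, 90 across, 16 high, right of the stand; origin at the centre of its underside
- offcut: bystander, leave alone: loose short piece of wood lying left of the stand, 90 x 45 x 45; origin at the centre of its underside

How it is judged:
On the way, in this order (a step that is already met when the one before it is completed fails the run):
1. the block stands upright and square with its foot pressed against the edge of the base plate with more than 1.5 N (y of block_center in the frame of rig between 0.012 and 0.0295 m and x of block_center in the frame of rig between -0.022 and 0.022 m and angle between block_center's own z axis and vertical below 0.12 rad and angle between the y axis of block_center and the y axis of rig, either way round below 0.12 rad and contact force between block and rig above 1.5 N), for 0.2 s.
2. the block lies flat on the plate along the front of the tray, over the gap (angle between block_center's own z axis and vertical between 1.45 and 1.69 rad and z of block_center in the frame of rig between 0.034 and 0.056 m and y of block_center in the frame of rig between -0.085 and -0.022 m and x of block_center in the frame of rig between -0.022 and 0.022 m and angle between the z axis of block_center and the y axis of rig, either way round below 0.15 rad), for 0.3 s.
3. the jar is tipped over and all balls are in the tray (value of joint cradle above 1.6 rad and x of ball0_center in the frame of rig between 0.02 and 0.215 m and y of ball0_center in the frame of rig between -0.19 and -0.005 m and z of each of ball0_center, ball1_center, ball2_center in the frame of rig below 0.05 m and x of ball1_center in the frame of rig between 0.02 and 0.215 m and y of ball1_center in the frame of rig between -0.19 and -0.005 m and x of ball2_center in the frame of rig between 0.02 and 0.215 m and y of ball2_center in the frame of rig between -0.19 and -0.005 m), for 0.2 s.
At the end, for the whole second after the job is handed in: The block lies flat (within 7 degrees) on the front strip of the plate, along it within 0.15 rad, its centre within 22 mm of the lane's middle and 22 to 85 mm inside the plate's left edge; all three balls lie at rest in the catch tray; the jar is left tipped by more than 1.6 rad (all of step 2 and all of step 3 and linear speed of each of ball0, ball1, ball2 below 0.03 m/s); the robot touches nothing.
It fails at once if the block is lifted (its centre rises above 125 mm) (height (world z) of block_center above 0.125 m).
It fails at once if the block is shoved with more than 35 N (contact force between the fingers and block above 35 N).
It fails at once if a bystander is moved by more than 20 mm (distance of any of beaker, bottle, dish, offcut from where it was at the start of the episode above 0.02 m).
It also fails if it takes over 58 s, if anything falls off the work surface, if the arm or the gripper's body presses on something with over 40 N, if the wrist force passes 120 N, or if a joint passes its speed limit or range.

### The arm

A 7-joint arm with a two-finger parallel gripper is mounted at the origin on the work surface. World frame = base frame: x ahead of the robot, y to its left, z up, the work surface at z = 0. Lengths are in m, angles in rad, forces in N, time in s.
With the tool pointing down it reaches from about 0.4 to 0.85 m from the base axis. Payload 10.4 kg.
Tool frame: the origin (TCP) lies between the finger pads; the fingertips stand tcp_to_tips ahead of it and the grasp point (between the pads) lies 8 mm behind it (tcp_to_tips is the distance from the TCP to the fingertips, in m); z points along the fingers, y is the line along which they close (so a half turn about z gives the same grasp; the last joint's range is limited). The gripper opens to 85 mm and grips with 20 to 120 N. Pads are 22 mm wide; open, the fingers measure 114 mm over their backs; the gripper's body (76 mm by 85 mm) begins 54 mm behind the grasp point. The pads swing forward as they close: fully open they stand 13 mm farther back than shut.
Start: joints at [-1.348, 0.332, -0.065, 1.46, 0.022, 1.35, -0.088], TCP at [0.152, 0.606, 0.242] pointing down, gripper open.
Joint ranges: [-2.6, 2.6], [-0.5, 2.12], [-1.47, 1.34], [0.16, 2.42], [-1.27, 4.41], [0.06, 2.06], [-2.6, 2.6]. Speed limits (rad/s): [2.22, 2.22, 2.79, 2.79, 3.14, 3.14, 3.14].

### API

Orientations are given as a unit quaternion [x, y, z, w].
In Python, from workcell import * gives the robot as it stands.
- The arm moves only by the tool apply_moves, never from a script. Its argument "rows" is a list of rows, each an object of numbers: "x", "y", "z": the shift along the tool's x, y, z in mm; "ax", "ay", "az": the turn, a rotation vector about the tool's x, y, z in degrees; "gripper": the closure, from 0 (fully open) to 1 (shut). A call has 1 to 5 rows; each row shifts and turns the commanded pose from where the row before left it, along the tool's axes as they then stand; what a row does not reach is not made up. A row lasts 1/12 s, in which the tool goes at most 41.7 mm and 7.16 degrees, less where a joint would pass 70% of its speed; a pose out of reach is approached as far as the arm can. A call with a gripper value outside its range is refused whole. The fingers move at their own pace and stop on an object; "newtons" is the grip in N (left out, the last holds). Time passes only in rows, so rows that do not move let the fingers close. It gives the time, the measured TCP pose, the force, the opening and the grip force at its end, in the units of the state.
- get_obs(): the state, without advancing time (a new reading comes with each control period).
- camera(name): name is "scene" or "top" or "wrist"; returns a dict with "color" (420x560x3 uint8, red, green, blue), "fov_y" (degrees; the focal length in pixels is half the picture's height over the tangent of half this angle, whatever the lens; pixels are square), "cx", "cy" (the principal point, pixels), "rvec" (rotation vector, rad) and "tvec" (3), from world to camera coordinates, as OpenCV has them. Camera axes: x right, y down, z forward; pixel columns grow to the right and rows downward; lengths in m; the calibration is good to about 2 mm. The wrist camera is an equidistant fisheye: a pixel r from the principal point sees the ray r / f radians off the axis. A picture is of the moment at which its call begins. There is no depth.
- hand_in(): hands the job in; it is judged then, once.
The state is a dict: "clock": time; "joint_pos": joint angles; "joint_velocities": joint speeds; "tau": joint torques, N m; "position": TCP position; "ee_rot": TCP orientation; "ft_force": force on the tool from outside, world axes, zero at the start; "torque": the same for the moment, N m; "grip_width": opening from 0.0 (shut) to 1.0 (fully open); "grasp_force": force on a finger pad.
Only numpy, scipy, OpenCV 4.12 (cv2) and the standard library are available. Lean on these libraries where they do the work, as an engineer would, in place of code of your own. Each camera call takes 0.05 s, during which the arm holds its last target. There are 200 camera calls.

## Working session

There is one attempt and no reset: what is moved stays moved. The work goes in short steps, Python scripts to look and compute and a tool call to move; the robot and the scene stay as the last step left them, time stands still between calls to the robot, and variables do not carry over. Pictures are saved under pics/ and viewed, at most 10 in all, crops included, and the job is handed in when it is done.

Besides the shell and the picture viewer there is one more tool, called as name(argument=value, ...), one argument or row to a line, values as JSON. apply_moves: Moves the arm, as the interface text tells. Its arguments: {"type":"object","properties":{"rows":{"type":"array","items":{"type":"object","properties":{"x":{"type":"number"},"y":{"type":"number"},"z":{"type":"number"},"ax":{"type":"number"},"ay":{"type":"number"},"az":{"type":"number"},"gripper":{"type":"number"}}}},"newtons":{"type":"number"}},"required":["rows"]}

```bash
mkdir -p pics
python3 - <<'E'
from workcell import *
import cv2
for n in ("scene","top"):
    c=camera(n); cv2.imwrite(f"pics/{n}0.png",cv2.resize(c["color"][:,:,::-1],(800,600),interpolation=cv2.INTER_CUBIC))
    print(n,c["fov_y"],c["cx"],c["cy"],c["rvec"],c["tvec"])
o=get_obs(); print(o)
import workcell; print([k for k in dir(workcell) if not k.startswith('_')]); print(globals().get('tcp_to_tips'))
E
```

```text
scene 42.098250156180946 279.83471763908045 212.28190092951945 [ 2.27464154  0.81487146 -0.34519496] [-0.44131797 -0.1055509   1.70764971]
top 49.79076598021103 281.29815017245215 206.2059973781004 [ 2.17345618 -2.19544351  0.08088052] [0.07153875 0.53482094 1.24883392]
{'clock': 0.1, 'joint_pos': array([-1.34760303,  0.33280957, -0.06471016,  1.46085122,  0.02162204,
        1.34988444, -0.0885102 ]), 'joint_velocities': array([ 0.00040404, -0.00172347,  0.0004738 , -0.00154338,  0.00109993,
        0.00019379, -0.00205558]), 'tau': array([ 8.35790615e-04, -6.26750278e+01,  4.87586798e-02, -3.92420268e+01,
        1.63611380e-02,  7.15843649e-03,  1.24437361e-05]), 'position': array([0.15200507, 0.60590997, 0.24159787]), 'ee_rot': array([ 1.22575915e-01,  9.92458941e-01, -6.26867812e-04, -4.01037823e-05]), 'ft_force': array([-0.47605791, -0.01906729, -0.4928103 ]), 'torque': array([-0.05421073,  0.00998673, -0.01427389]), 'grasp_force': 0.0, 'grip_width': 1.0017512805807904}
['MotionError', 'camera', 'get_obs', 'hand_in', 'tcp_to_tips']
0.011
```

View pics/scene0.png

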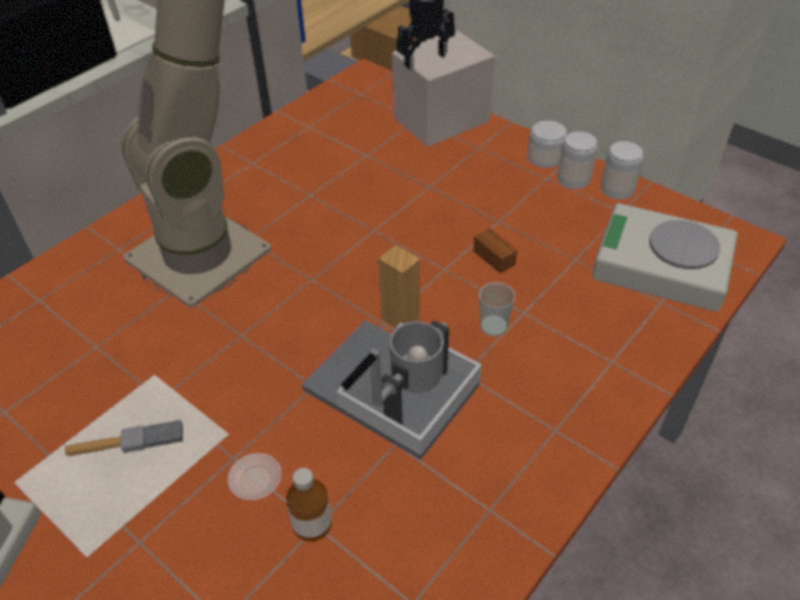

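View pics/top0.png

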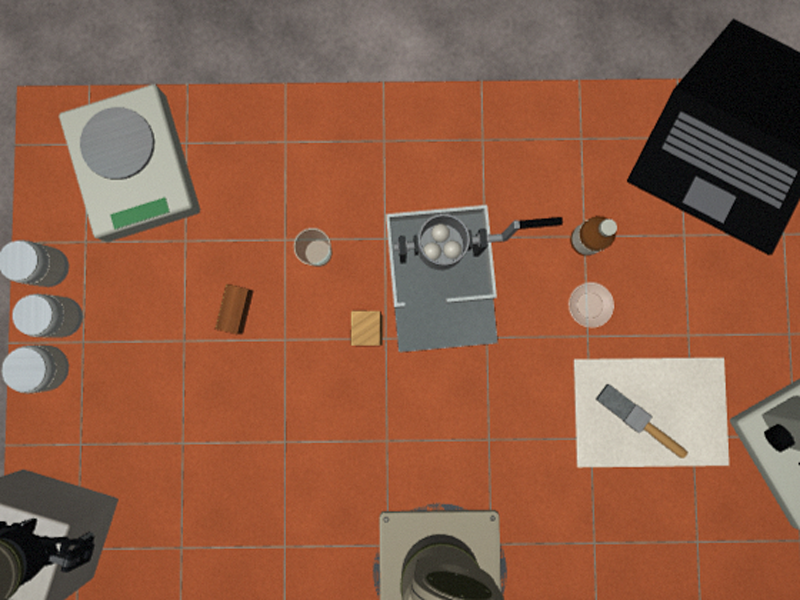

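The top view shows the plate at about px (400..497, 205..350), the block's top at (366,328), the beaker at (312,247), and the handle at (540,222). I'll enlarge that part.

Run:
```python
from workcell import *
import cv2
c=camera("top"); im=c["color"][135:255,225:385,::-1]
cv2.imwrite("pics/top1.png",cv2.resize(im,(800,600),interpolation=cv2.INTER_CUBIC))
c=camera("scene"); im=c["color"][160:320,200:360,::-1]
cv2.imwrite("pics/scene1.png",cv2.resize(im,(600,600),interpolation=cv2.INTER_CUBIC))
```

```text
(no output)
```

View pics/top1.png

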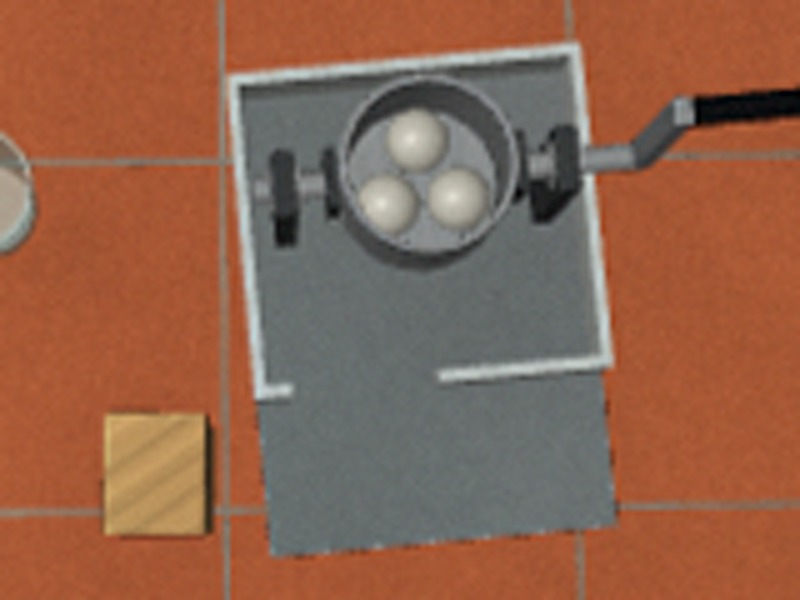

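```bash
cat > h.py <<'E'
from workcell import *
import numpy as np, cv2
from scipy.optimize import least_squares
from scipy.spatial.transform import Rotation as R
def K(c):
    f=c["color"].shape[0]/2/np.tan(np.radians(c["fov_y"])/2)
    return np.array([[f,0,c["cx"]],[0,f,c["cy"]],[0,0,1.]])
def proj(c,P): return cv2.projectPoints(np.asarray(P,float),np.asarray(c["rvec"],float),np.asarray(c["tvec"],float),K(c),None)[0][:,0]
def T(p,P):
    P=np.asarray(P,float); s,k=np.sin(p[2]),np.cos(p[2])
    return np.c_[p[0]+k*P[:,0]-s*P[:,1],p[1]+s*P[:,0]+k*P[:,1],P[:,2]]
def fit(c,P,px,p0): 
    r=least_squares(lambda p:(proj(c,T(p,P))-px).ravel(),p0); return r.x,np.abs(r.fun).max()
def full(q): return np.asarray(q,float)/5+[225-.4,135-.4]
E
python3 - <<'E'
from h import *
c=camera("top")
P=np.array([[-45,0,18],[-45,-195,18],[42,0,63],[42,-195,63],[220,0,63],[220,-195,63]])/1e3
px=full([[271,555],[616,525],[257,397],[612,366],[229,76],[579,43]])
rig,e=fit(c,P,px,[.5,0,0]); print("rig",rig,e)
B=np.array([[30,25,170],[30,-25,170],[-30,-25,170],[-30,25,170]])/1e3
blk,e=fit(c,B,full([[105,413],[206,412],[211,535],[104,535]]),[.5,.1,0]); print("block",blk,e)
s,k=np.sin(rig[2]),np.cos(rig[2]); d=blk[:2]-rig[:2]
print("block in rig",k*d[0]+s*d[1],-s*d[0]+k*d[1],blk[2]-rig[2])
H=np.array([[145,-217,250],[145,-287,250],[145,-252,250],[45,-60,18],[145,-97.5,130]])/1e3
print(T(rig,H).round(3)); print(((proj(c,T(rig,H))-[224.6,134.6])*5).round())
np.save("rig.npy",rig)
# beaker rim, offcut
print("handle px full800:",(proj(c,T(rig,H))*800/560).round())
Ki=np.linalg.inv(K(c)); Rm=cv2.Rodrigues(c["rvec"])[0]
def ground(px,z):
    d=Rm.T@Ki@[px[0],px[1],1]; o=-Rm.T@np.array(c["tvec"]); return o+d*(z-o[2])/d[2]
for n,q,z in(("beaker",(312,247),.09),("offcut",(234,309),.045),("bottle",(604,230),.15),("dish",(591,305),.016)): print(n,ground(np.array(q)*.7,z).round(3))
E
```

```text
rig [0.46917655 0.07847797 0.07929099] 0.548872224126626
block [0.46806956 0.12939006 0.00389875] 0.5990692956017938
block in rig 0.0029291315542690185 0.0508398168073819 -0.07539224038740053
[[ 0.631 -0.126  0.25 ]
 [ 0.636 -0.196  0.25 ]
 [ 0.634 -0.161  0.25 ]
 [ 0.519  0.022  0.018]
 [ 0.621 -0.007  0.13 ]]
[[698. 112.]
 [849.  98.]
 [773. 105.]
 [362. 387.]
 [424. 174.]]
handle px full800: [[520. 224.]
 [563. 220.]
 [542. 222.]
 [424. 303.]
 [442. 242.]]
beaker [0.621 0.233 0.09 ]
offcut [0.509 0.389 0.045]
bottle [ 0.637 -0.293  0.15 ]
dish [ 0.512 -0.305  0.016]
```

View pics/scene1.png

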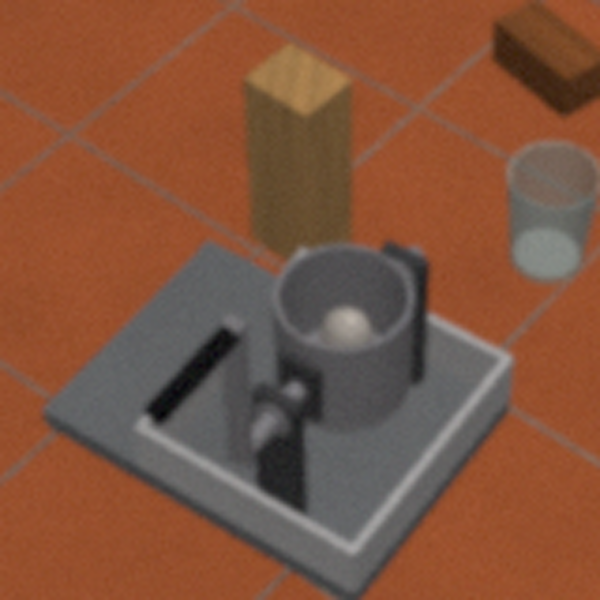

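The rig is at (0.469, 0.078), yaw 0.079. The block is 51 mm left of the plate edge and 3 mm off the lane's middle. The plan is to turn the tool's y axis along rig x, lean it 35° and come in low from the left.

```bash
cat >> h.py <<'E'
rig=np.load("rig.npy") if __import__("os").path.exists("rig.npy") else None
def W(x,y,z): return T(rig,[[x/1e3,y/1e3,z/1e3]])[0]
def Rlean(deg): # tool y = rig x, lean with body to rig +y
    y=np.array([np.cos(rig[2]),np.sin(rig[2]),0]); yr=np.array([-y[1],y[0],0]); t=np.radians(deg)
    z=-np.sin(t)*yr-np.cos(t)*np.array([0,0,1]); return R.from_matrix(np.c_[np.cross(y,z),y,z])
def rigpos(o=None):
    p=(o or get_obs())["position"]; d=p[:2]-rig[:2]; s,k=np.sin(rig[2]),np.cos(rig[2])
    return np.array([k*d[0]+s*d[1],-s*d[0]+k*d[1],p[2]])*1e3
def plan(wp,Rt=None):
    o=get_obs(); R0=R.from_quat(o["ee_rot"]); Rt=Rt or R0
    print("rig pos",rigpos(o).round(1),"F",o["ft_force"].round(2),"t",o["clock"])
    print("turn",np.degrees((R0.inv()*Rt).as_rotvec()).round(2)); p=o["position"]
    for w in wp:
        d=(w-p)*1e3; print("shift now",R0.inv().apply(d).round(1)," after turn",Rt.inv().apply(d).round(1)); p=w
E
python3 - <<'E'
from h import *
plan([np.array([.45,.30,.25])],Rlean(35))
E
```

```text
rig pos [-274.4  551.1  242. ] F [-0.15  0.12  0.53] t 0.25
turn [ 21.73 -30.28  69.03]
shift now [-363.5 -224.4   -7.9]  after turn [-273.9  272.8  182. ]
```

apply_moves(
  rows=[
    {"x":-30.3,"y":-18.7,"gripper":0.75},
    {"x":-30.3,"y":-18.7},
    {"x":-30.3,"y":-18.7},
    {"x":-30.3,"y":-18.7},
    {"x":-30.3,"y":-18.7},
  ],
  newtons=20,
)

```text
invalid input at $.rows[0]: expected keys x, y, z, ax, ay, az, gripper
```

apply_moves(
  rows=[
    {"x":-30.3,"y":-18.7},
    {"x":-30.3,"y":-18.7},
    {"x":-30.3,"y":-18.7},
    {"x":-30.3,"y":-18.7},
    {"x":-30.3,"y":-18.7},
  ],
)

```text
invalid input at $.rows[0]: expected keys x, y, z, ax, ay, az, gripper
```

apply_moves(
  rows=[
    {"x":-30.3,"y":-18.7},
    {"x":-30.3,"y":-18.7},
    {"ax":1.81,"ay":-2.52,"az":5.75},
    {"ax":1.81,"ay":-2.52,"az":5.75},
    {"ax":1.81,"ay":-2.52,"az":5.75},
  ],
)

```text
invalid input at $.rows[0]: expected keys x, y, z, ax, ay, az, gripper
```

apply_moves(
  rows=[
    {"ax":1.81,"ay":-2.52,"az":5.75},
    {"ax":1.81,"ay":-2.52,"az":5.75},
    {"ax":1.81,"ay":-2.52,"az":5.75},
    {"ax":1.81,"ay":-2.52,"az":5.75},
    {"ax":1.81,"ay":-2.52,"az":5.75},
  ],
)

```text
invalid input at $.rows[0]: expected keys x, y, z, ax, ay, az, gripper
```

apply_moves(
  rows=[
    {"ax":1.81,"ay":-2.52,"az":5.75},
    {"ax":1.81,"ay":-2.52,"az":5.75},
    {"ax":1.81,"ay":-2.52,"az":5.75},
    {"ax":1.81,"ay":-2.52,"az":5.75},
    {},
  ],
)

```text
invalid input at $.rows[0]: expected keys x, y, z, ax, ay, az, gripper
```

All seven keys are needed in every row.

apply_moves(
  rows=[
    {"x":-30.3,"y":-18.7,"z":0,"ax":0,"ay":0,"az":0,"gripper":0.75},
    {"x":-30.3,"y":-18.7,"z":0,"ax":0,"ay":0,"az":0,"gripper":0.75},
    {"x":-30.3,"y":-18.7,"z":0,"ax":0,"ay":0,"az":0,"gripper":0.75},
    {"x":-30.3,"y":-18.7,"z":0,"ax":0,"ay":0,"az":0,"gripper":0.75},
    {"x":-30.3,"y":-18.7,"z":0,"ax":0,"ay":0,"az":0,"gripper":0.75},
  ],
  newtons=20,
)

```text
clock: 0.67
position: [0.2772, 0.4772, 0.2423]
ee_rot: [0.123, 0.992, 0.0, -0.0]
ft_force: [0.9, 1.3, 0.0]
grip_width: 0.303
grasp_force: 0.0
```

apply_moves(
  rows=[
    {"x":-30.3,"y":-18.7,"z":0,"ax":0,"ay":0,"az":0,"gripper":0.75},
    {"x":-30.3,"y":-18.7,"z":0,"ax":0,"ay":0,"az":0,"gripper":0.75},
    {"x":-30.3,"y":-18.7,"z":0,"ax":0,"ay":0,"az":0,"gripper":0.75},
    {"x":-30.3,"y":-18.7,"z":0,"ax":0,"ay":0,"az":0,"gripper":0.75},
    {"x":-30.3,"y":-18.7,"z":0,"ax":0,"ay":0,"az":0,"gripper":0.75},
  ],
)

```text
clock: 1.08
position: [0.4014, 0.3496, 0.2424]
ee_rot: [0.123, 0.992, 0.0, 0.0]
ft_force: [1.0, 0.5, -0.5]
grip_width: 0.25
grasp_force: 0.0
```

apply_moves(
  rows=[
    {"x":-30.3,"y":-18.7,"z":0,"ax":0,"ay":0,"az":0,"gripper":0.75},
    {"x":-30.3,"y":-18.7,"z":0,"ax":0,"ay":0,"az":0,"gripper":0.75},
    {"x":0,"y":0,"z":0,"ax":1.81,"ay":-2.52,"az":5.75,"gripper":0.75},
    {"x":0,"y":0,"z":0,"ax":1.81,"ay":-2.52,"az":5.75,"gripper":0.75},
    {"x":0,"y":0,"z":0,"ax":1.81,"ay":-2.52,"az":5.75,"gripper":0.75},
  ],
)

```text
clock: 1.5
position: [0.4508, 0.2991, 0.2427]
ee_rot: [0.273, 0.959, -0.055, 0.061]
ft_force: [-0.6, 0.3, -0.7]
grip_width: 0.249
grasp_force: 0.0
```

apply_moves(
  rows=[
    {"x":0,"y":0,"z":0,"ax":1.81,"ay":-2.52,"az":5.75,"gripper":0.75},
    {"x":0,"y":0,"z":0,"ax":1.81,"ay":-2.52,"az":5.75,"gripper":0.75},
    {"x":0,"y":0,"z":0,"ax":1.81,"ay":-2.52,"az":5.75,"gripper":0.75},
    {"x":0,"y":0,"z":0,"ax":1.81,"ay":-2.52,"az":5.75,"gripper":0.75},
    {"x":0,"y":0,"z":0,"ax":1.81,"ay":-2.52,"az":5.75,"gripper":0.75},
  ],
)

```text
clock: 1.92
position: [0.4499, 0.3004, 0.2425]
ee_rot: [0.497, 0.842, -0.142, 0.155]
ft_force: [-0.4, -0.5, 0.3]
grip_width: 0.246
grasp_force: 0.0
```

apply_moves(
  rows=[
    {"x":0,"y":0,"z":0,"ax":1.81,"ay":-2.52,"az":5.75,"gripper":0.75},
    {"x":0,"y":0,"z":0,"ax":1.81,"ay":-2.52,"az":5.75,"gripper":0.75},
    {"x":0,"y":0,"z":0,"ax":1.81,"ay":-2.52,"az":5.75,"gripper":0.75},
    {"x":0,"y":0,"z":0,"ax":1.81,"ay":-2.52,"az":5.75,"gripper":0.75},
    {"x":0,"y":0,"z":0,"ax":0,"ay":0,"az":0,"gripper":0.75},
  ],
)

```text
clock: 2.33
position: [0.4496, 0.301, 0.2407]
ee_rot: [0.648, 0.7, -0.205, 0.222]
ft_force: [-0.6, 0.3, 0.5]
grip_width: 0.25
grasp_force: 0.0
```

Run:
```python
from h import *
o=get_obs(); print(o["joint_pos"].round(2),o["grip_width"])
# TCP for tips centre at rig y 118; tip centre z = 30
t=np.radians(35); 
def tcp(y,z): return W(3, y+11*np.sin(t), z+11*np.cos(t))
plan([tcp(118,60),tcp(118,20)],Rlean(35))
```

```text
[-1.14  0.44  0.3   1.47  0.3   1.68 -0.79] 0.24991101400674787
rig pos [ -1.9 223.4 240.7] F [-0.59  0.35  0.53] t 2.3333
turn [-0.09  0.16 -0.11]
shift now [ 17.9   5.1 197.4]  after turn [ 17.4   4.9 197.5]
shift now [23.   0.  32.7]  after turn [22.9  0.  32.8]
```

apply_moves(
  rows=[
    {"x":3.5,"y":1,"z":39.5,"ax":0,"ay":0,"az":0,"gripper":0.75},
    {"x":3.5,"y":1,"z":39.5,"ax":0,"ay":0,"az":0,"gripper":0.75},
    {"x":3.5,"y":1,"z":39.5,"ax":0,"ay":0,"az":0,"gripper":0.75},
    {"x":3.5,"y":1,"z":39.5,"ax":0,"ay":0,"az":0,"gripper":0.75},
    {"x":3.5,"y":1,"z":39.5,"ax":0,"ay":0,"az":0,"gripper":0.75},
  ],
)

```text
clock: 2.75
position: [0.4629, 0.2012, 0.0692]
ee_rot: [0.646, 0.702, -0.203, 0.22]
ft_force: [1.4, 0.2, 0.4]
grip_width: 0.249
grasp_force: 0.0
```

apply_moves(
  rows=[
    {"x":5.7,"y":0,"z":8.2,"ax":0,"ay":0,"az":0,"gripper":0.75},
    {"x":5.7,"y":0,"z":8.2,"ax":0,"ay":0,"az":0,"gripper":0.75},
    {"x":5.7,"y":0,"z":8.2,"ax":0,"ay":0,"az":0,"gripper":0.75},
    {"x":5.7,"y":0,"z":8.2,"ax":0,"ay":0,"az":0,"gripper":0.75},
    {"x":0,"y":0,"z":0,"ax":0,"ay":0,"az":0,"gripper":0.75},
  ],
)

```text
clock: 3.17
position: [0.4626, 0.203, 0.0293]
ee_rot: [0.646, 0.702, -0.204, 0.22]
ft_force: [-0.4, 0.2, -0.1]
grip_width: 0.252
grasp_force: 0.0
```

Run:
```python
from h import *
t=np.radians(35); 
def tcp(y,z): return W(3, y+11*np.sin(t), z+11*np.cos(t))
plan([tcp(118,8),tcp(87,8)],Rlean(35))
c=camera("wrist"); print(c["fov_y"],c["cx"],c["cy"]); cv2.imwrite("pics/w0.png",cv2.resize(c["color"][:,:,::-1],(800,600)))
```

```text
rig pos [  3.3 124.6  29.3] F [-0.35  0.21 -0.06] t 3.1667
turn [ 0.03 -0.1   0.16]
shift now [ 6.8 -0.2 10.3]  after turn [ 6.8 -0.3 10.3]
shift now [-25.4  -0.1  17.7]  after turn [-25.4  -0.   17.8]
65.70646984690485 278.10805844737433 205.2199919926076
```

View pics/w0.png

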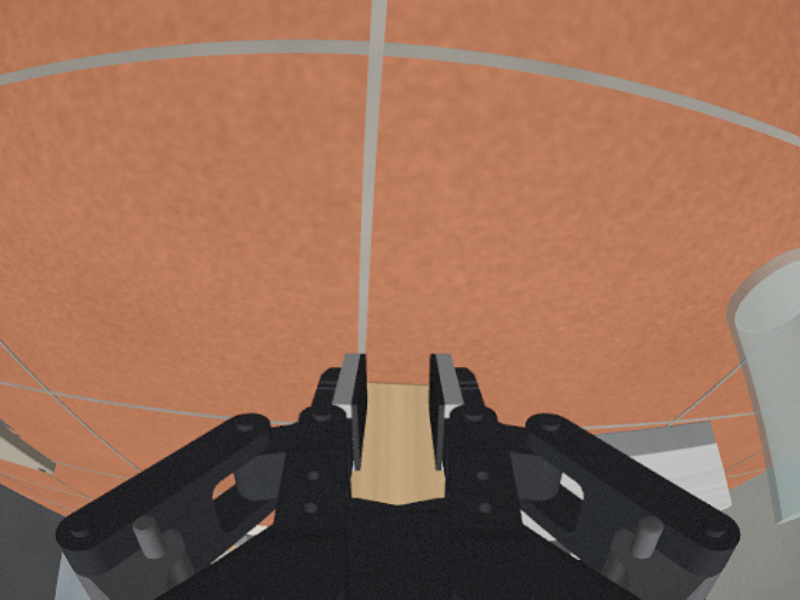

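The wrist view shows the block's left face centred between the fingertips, at px (365..435, 380..500). I go down to the bench now.

apply_moves(
  rows=[
    {"x":2.3,"y":0,"z":3.4,"ax":0,"ay":0,"az":0,"gripper":0.75},
    {"x":2.3,"y":0,"z":3.4,"ax":0,"ay":0,"az":0,"gripper":0.75},
    {"x":1.7,"y":0,"z":2.5,"ax":0,"ay":0,"az":0,"gripper":0.75},
    {"x":0,"y":0,"z":0,"ax":0,"ay":0,"az":0,"gripper":0.75},
  ],
)

```text
clock: 3.55
position: [0.4628, 0.2018, 0.0188]
ee_rot: [0.647, 0.701, -0.204, 0.22]
ft_force: [0.6, 1.0, -0.6]
grip_width: 0.254
grasp_force: 0.0
```

apply_moves(
  rows=[
    {"x":0.6,"y":0,"z":0.8,"ax":0,"ay":0,"az":0,"gripper":0.75},
    {"x":0,"y":0,"z":0,"ax":0,"ay":0,"az":0,"gripper":0.75},
  ],
)

```text
clock: 3.72
position: [0.463, 0.2019, 0.0182]
ee_rot: [0.647, 0.701, -0.204, 0.22]
ft_force: [-0.3, -0.5, -0.2]
grip_width: 0.251
grasp_force: 0.0
```

apply_moves(
  rows=[
    {"x":0.6,"y":0,"z":0.8,"ax":0,"ay":0,"az":0,"gripper":0.75},
    {"x":0.6,"y":0,"z":0.8,"ax":0,"ay":0,"az":0,"gripper":0.75},
    {"x":0,"y":0,"z":0,"ax":0,"ay":0,"az":0,"gripper":0.75},
  ],
)

```text
clock: 3.97
position: [0.4629, 0.2019, 0.0161]
ee_rot: [0.647, 0.701, -0.204, 0.22]
ft_force: [0.0, 0.2, -0.2]
grip_width: 0.249
grasp_force: 0.0
```

apply_moves(
  rows=[
    {"x":0.6,"y":0,"z":0.8,"ax":0,"ay":0,"az":0,"gripper":0.75},
    {"x":0,"y":0,"z":0,"ax":0,"ay":0,"az":0,"gripper":0.75},
  ],
)

```text
clock: 4.13
position: [0.4629, 0.2019, 0.0151]
ee_rot: [0.647, 0.701, -0.204, 0.22]
ft_force: [0.7, -0.4, -0.2]
grip_width: 0.251
grasp_force: 0.0
```

apply_moves(
  rows=[
    {"x":-6.5,"y":0,"z":4.6,"ax":0,"ay":0,"az":0,"gripper":0.75},
    {"x":-6.5,"y":0,"z":4.6,"ax":0,"ay":0,"az":0,"gripper":0.75},
    {"x":-6.5,"y":0,"z":4.6,"ax":0,"ay":0,"az":0,"gripper":0.75},
    {"x":-2.5,"y":0,"z":1.75,"ax":0,"ay":0,"az":0,"gripper":0.75},
    {"x":-2.5,"y":0,"z":1.75,"ax":0,"ay":0,"az":0,"gripper":0.75},
  ],
)

```text
clock: 4.55
position: [0.4654, 0.171, 0.0151]
ee_rot: [0.647, 0.701, -0.204, 0.22]
ft_force: [-0.1, 0.9, 0.3]
grip_width: 0.251
grasp_force: 0.3
```

apply_moves(
  rows=[
    {"x":-1.64,"y":0,"z":1.15,"ax":0,"ay":0,"az":0,"gripper":0.75},
    {"x":-1.64,"y":0,"z":1.15,"ax":0,"ay":0,"az":0,"gripper":0.75},
    {"x":-1.64,"y":0,"z":1.15,"ax":0,"ay":0,"az":0,"gripper":0.75},
    {"x":-1.64,"y":0,"z":1.15,"ax":0,"ay":0,"az":0,"gripper":0.75},
  ],
)

```text
clock: 4.88
position: [0.466, 0.1645, 0.015]
ee_rot: [0.647, 0.701, -0.203, 0.22]
ft_force: [-1.1, 2.6, 1.1]
grip_width: 0.252
grasp_force: 1.2
```

Run:
```python
from h import *
o=get_obs(); print(rigpos(o),o["ft_force"],np.degrees((R.from_quat(o["ee_rot"]).inv()*Rlean(35)).as_rotvec()))
```

```text
[ 3.65634033 86.02238815 15.04009945] [-1.12730525  2.63267463  1.08754836] [ 0.03734903 -0.1061484   0.0542034 ]
```

apply_moves(
  rows=[
    {"x":-2,"y":0,"z":1.4,"ax":0,"ay":0,"az":0,"gripper":0.75},
    {"x":-2,"y":0,"z":1.4,"ax":0,"ay":0,"az":0,"gripper":0.75},
    {"x":-2,"y":0,"z":1.4,"ax":0,"ay":0,"az":0,"gripper":0.75},
    {"x":-2,"y":0,"z":1.4,"ax":0,"ay":0,"az":0,"gripper":0.75},
    {"x":-2,"y":0,"z":1.4,"ax":0,"ay":0,"az":0,"gripper":0.75},
  ],
)

```text
clock: 5.3
position: [0.4671, 0.1517, 0.015]
ee_rot: [0.647, 0.701, -0.204, 0.22]
ft_force: [-0.2, 2.3, 0.5]
grip_width: 0.252
grasp_force: 1.1
```

Run:
```python
from h import *
o=get_obs(); print(rigpos(o),o["ft_force"])
c=camera("top"); im=c["color"][175:255,225:325,::-1]
cv2.imwrite("pics/top2.png",cv2.resize(im,(750,600),interpolation=cv2.INTER_CUBIC))
```

```text
[ 3.70766309 73.15697514 15.00244481] [-0.2154486   2.33451913  0.53052718]
```

View pics/top2.png

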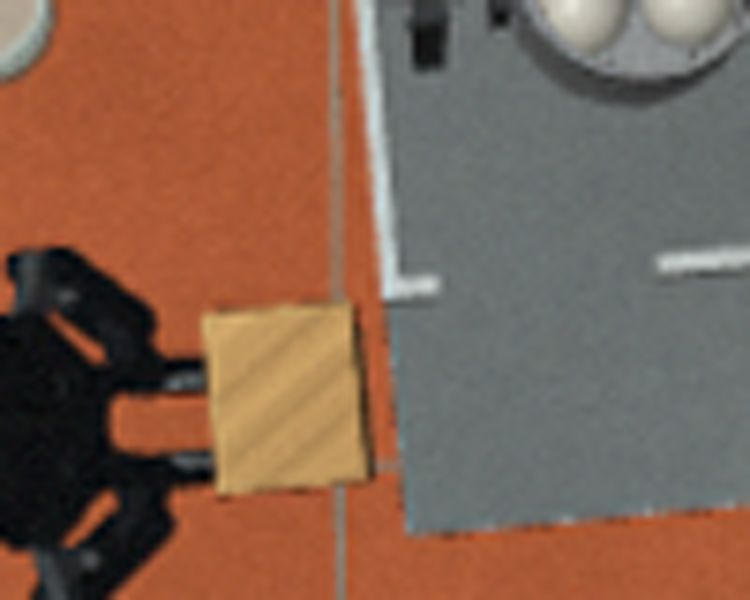

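The block has squared up to the plate's edge (top corners near (203,315) and (352,305)). A gap of about 8 mm remains, so I push on slowly and watch the force.

apply_moves(
  rows=[
    {"x":-1.64,"y":0,"z":1.15,"ax":0,"ay":0,"az":0,"gripper":0.75},
    {"x":-1.64,"y":0,"z":1.15,"ax":0,"ay":0,"az":0,"gripper":0.75},
    {"x":-0.82,"y":0,"z":0.57,"ax":0,"ay":0,"az":0,"gripper":0.75},
    {"x":-0.82,"y":0,"z":0.57,"ax":0,"ay":0,"az":0,"gripper":0.75},
  ],
)

```text
clock: 5.68
position: [0.4674, 0.1458, 0.015]
ee_rot: [0.647, 0.701, -0.204, 0.22]
ft_force: [-0.3, 2.8, 0.7]
grip_width: 0.251
grasp_force: 1.1
```

apply_moves(
  rows=[
    {"x":-0.82,"y":0,"z":0.57,"ax":0,"ay":0,"az":0,"gripper":0.75},
    {"x":-0.82,"y":0,"z":0.57,"ax":0,"ay":0,"az":0,"gripper":0.75},
  ],
)

```text
clock: 5.85
position: [0.4676, 0.144, 0.015]
ee_rot: [0.647, 0.701, -0.204, 0.22]
ft_force: [0.0, 2.6, 0.9]
grip_width: 0.25
grasp_force: 1.1
```

apply_moves(
  rows=[
    {"x":-0.82,"y":0,"z":0.57,"ax":0,"ay":0,"az":0,"gripper":0.75},
  ],
)

```text
clock: 5.93
position: [0.4677, 0.1429, 0.015]
ee_rot: [0.647, 0.701, -0.204, 0.22]
ft_force: [0.9, 2.0, 0.3]
grip_width: 0.252
grasp_force: 1.1
```

apply_moves(
  rows=[
    {"x":-0.82,"y":0,"z":0.57,"ax":0,"ay":0,"az":0,"gripper":0.75},
  ],
)

```text
clock: 6.02
position: [0.4678, 0.1422, 0.015]
ee_rot: [0.647, 0.701, -0.203, 0.22]
ft_force: [-2.7, 7.5, 2.3]
grip_width: 0.248
grasp_force: 3.7
```

apply_moves(
  rows=[
    {"x":-0.41,"y":0,"z":0.29,"ax":0,"ay":0,"az":0,"gripper":0.75},
  ],
)

```text
clock: 6.1
position: [0.4678, 0.1422, 0.015]
ee_rot: [0.647, 0.701, -0.203, 0.22]
ft_force: [-1.3, 6.0, 2.7]
grip_width: 0.252
grasp_force: 3.2
```

apply_moves(
  rows=[
    {"x":-0.41,"y":0,"z":0.29,"ax":0,"ay":0,"az":0,"gripper":0.75},
  ],
)

```text
clock: 6.18
position: [0.4678, 0.1421, 0.015]
ee_rot: [0.647, 0.701, -0.203, 0.22]
ft_force: [-2.6, 7.5, 3.3]
grip_width: 0.248
grasp_force: 3.9
```

Contact with the plate edge: 7 N. I hold it there.

apply_moves(
  rows=[
    {"x":0,"y":0,"z":0,"ax":0,"ay":0,"az":0,"gripper":0.75},
    {"x":0,"y":0,"z":0,"ax":0,"ay":0,"az":0,"gripper":0.75},
    {"x":0,"y":0,"z":0,"ax":0,"ay":0,"az":0,"gripper":0.75},
    {"x":0,"y":0,"z":0,"ax":0,"ay":0,"az":0,"gripper":0.75},
    {"x":0,"y":0,"z":0,"ax":0,"ay":0,"az":0,"gripper":0.75},
  ],
)

```text
clock: 6.6
position: [0.4678, 0.1422, 0.015]
ee_rot: [0.647, 0.701, -0.203, 0.22]
ft_force: [-2.2, 5.9, 2.0]
grip_width: 0.251
grasp_force: 3.2
```

Run:
```python
from h import *
o=get_obs(); print(rigpos(o),o["ft_force"])
c=camera("top"); im=c["color"][175:255,225:325,::-1]
cv2.imwrite("pics/top3.png",cv2.resize(im,(750,600),interpolation=cv2.INTER_CUBIC))
```

```text
[ 3.64452961 63.65236975 14.98758411] [-2.18537752  5.92331638  1.96277536]
```

View pics/top3.png

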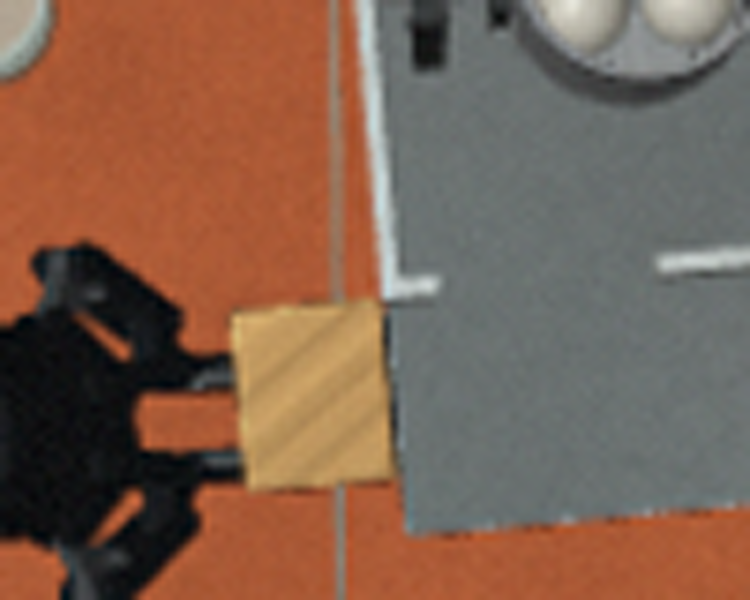

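The block is square against the edge. I back off, raise the tool to the block's top and push.

apply_moves(
  rows=[
    {"x":10,"y":0,"z":-7,"ax":0,"ay":0,"az":0,"gripper":0.75},
    {"x":10,"y":0,"z":-7,"ax":0,"ay":0,"az":0,"gripper":0.75},
    {"x":-19,"y":0,"z":-27,"ax":0,"ay":0,"az":0,"gripper":0.75},
    {"x":-19,"y":0,"z":-27,"ax":0,"ay":0,"az":0,"gripper":0.75},
    {"x":-19,"y":0,"z":-27,"ax":0,"ay":0,"az":0,"gripper":0.75},
  ],
)

```text
clock: 7.07
position: [0.4654, 0.1656, 0.115]
ee_rot: [0.646, 0.701, -0.205, 0.221]
ft_force: [1.3, 1.4, 0.6]
grip_width: 0.251
grasp_force: 0.0
```

apply_moves(
  rows=[
    {"x":-19,"y":0,"z":-27,"ax":0,"ay":0,"az":0,"gripper":0.75},
    {"x":-6.5,"y":0,"z":4.6,"ax":0,"ay":0,"az":0,"gripper":0.75},
    {"x":-6.5,"y":0,"z":4.6,"ax":0,"ay":0,"az":0,"gripper":0.75},
    {"x":-3,"y":0,"z":2.1,"ax":0,"ay":0,"az":0,"gripper":0.75},
    {"x":-3,"y":0,"z":2.1,"ax":0,"ay":0,"az":0,"gripper":0.75},
  ],
)

```text
clock: 7.48
position: [0.4673, 0.1411, 0.1461]
ee_rot: [0.647, 0.701, -0.205, 0.22]
ft_force: [0.1, 1.1, -0.5]
grip_width: 0.253
grasp_force: 0.6
```

apply_moves(
  rows=[
    {"x":-3,"y":0,"z":2.1,"ax":0,"ay":0,"az":0,"gripper":0.75},
    {"x":-3,"y":0,"z":2.1,"ax":0,"ay":0,"az":0,"gripper":0.75},
    {"x":-3,"y":0,"z":2.1,"ax":0,"ay":0,"az":0,"gripper":0.75},
    {"x":-3,"y":0,"z":2.1,"ax":0,"ay":0,"az":0,"gripper":0.75},
  ],
)

```text
clock: 7.82
position: [0.4689, 0.1267, 0.1467]
ee_rot: [0.647, 0.701, -0.204, 0.22]
ft_force: [-0.5, 0.6, 0.4]
grip_width: 0.251
grasp_force: 0.4
```

Run:
```python
from h import *
o=get_obs(); print(rigpos(o),o["ft_force"])
```

```text
[  3.54174452  48.12842606 146.69258605] [-0.4576245   0.63961272  0.39989378]
```

apply_moves(
  rows=[
    {"x":-3,"y":0,"z":2.1,"ax":0,"ay":0,"az":0,"gripper":0.75},
    {"x":-3,"y":0,"z":2.1,"ax":0,"ay":0,"az":0,"gripper":0.75},
    {"x":-3,"y":0,"z":2.1,"ax":0,"ay":0,"az":0,"gripper":0.75},
    {"x":-3,"y":0,"z":2.1,"ax":0,"ay":0,"az":0,"gripper":0.75},
    {"x":-3,"y":0,"z":2.1,"ax":0,"ay":0,"az":0,"gripper":0.75},
  ],
)

```text
clock: 8.23
position: [0.4705, 0.1083, 0.1469]
ee_rot: [0.647, 0.701, -0.204, 0.22]
ft_force: [-0.1, 0.3, 0.7]
grip_width: 0.25
grasp_force: 0.2
```

apply_moves(
  rows=[
    {"x":-3,"y":0,"z":2.1,"ax":0,"ay":0,"az":0,"gripper":0.75},
    {"x":-3,"y":0,"z":2.1,"ax":0,"ay":0,"az":0,"gripper":0.75},
    {"x":-3,"y":0,"z":2.1,"ax":0,"ay":0,"az":0,"gripper":0.75},
    {"x":-3,"y":0,"z":2.1,"ax":0,"ay":0,"az":0,"gripper":0.75},
    {"x":-3,"y":0,"z":2.1,"ax":0,"ay":0,"az":0,"gripper":0.75},
  ],
)

```text
clock: 8.65
position: [0.4719, 0.0901, 0.1469]
ee_rot: [0.647, 0.701, -0.204, 0.22]
ft_force: [0.1, -0.1, -1.0]
grip_width: 0.253
grasp_force: 0.0
```

Run:
```python
from h import *
o=get_obs(); print(rigpos(o),o["ft_force"])
c=camera("scene"); im=c["color"][160:320,200:360,::-1]
cv2.imwrite("pics/scene2.png",cv2.resize(im,(600,600),interpolation=cv2.INTER_CUBIC))
```

```text
[  3.63205872  11.38485079 146.89528985] [ 0.05584078 -0.05935966 -0.981069  ]
```

View pics/scene2.png

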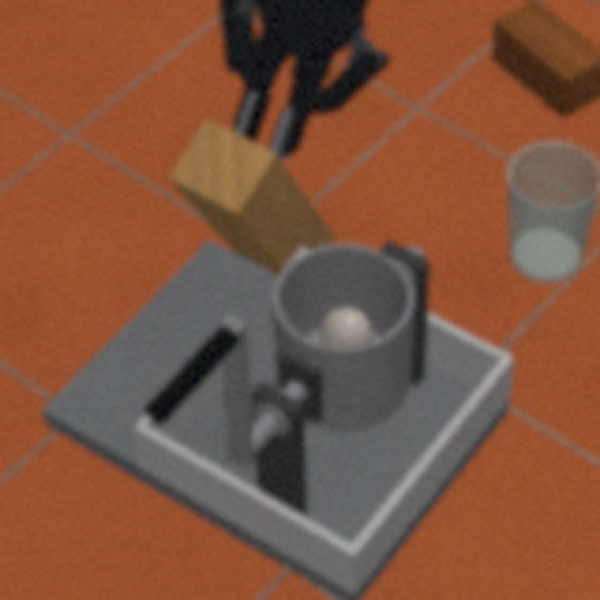

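The block has passed its balance point and is falling over the edge. The tool goes up while it settles.

apply_moves(
  rows=[
    {"x":0,"y":0,"z":0,"ax":0,"ay":0,"az":0,"gripper":0.75},
    {"x":-20,"y":0,"z":-28,"ax":0,"ay":0,"az":0,"gripper":0.75},
    {"x":-20,"y":0,"z":-28,"ax":0,"ay":0,"az":0,"gripper":0.75},
    {"x":-20,"y":0,"z":-28,"ax":0,"ay":0,"az":0,"gripper":0.75},
    {"x":-20,"y":0,"z":-28,"ax":0,"ay":0,"az":0,"gripper":0.75},
  ],
)

```text
clock: 9.12
position: [0.4718, 0.0891, 0.2862]
ee_rot: [0.647, 0.701, -0.204, 0.22]
ft_force: [1.5, 0.2, -0.4]
grip_width: 0.247
grasp_force: 0.0
```

apply_moves(
  rows=[
    {"x":-20,"y":0,"z":-28,"ax":0,"ay":0,"az":0,"gripper":0.6},
    {"x":0,"y":0,"z":0,"ax":0,"ay":0,"az":0,"gripper":0.6},
  ],
)

```text
clock: 9.28
position: [0.4737, 0.0893, 0.3249]
ee_rot: [0.648, 0.701, -0.2, 0.221]
ft_force: [0.0, 1.0, 0.0]
grip_width: 0.403
grasp_force: 0.0
```

```bash
cat >> h.py <<'E'
def Rout(deg=45): # fingers point down and away from robot
    x=np.array([np.cos(rig[2]),np.sin(rig[2]),0]); yr=np.array([-x[1],x[0],0]); t=np.radians(deg); k=np.array([0,0,1])
    return R.from_matrix(np.c_[yr,np.cos(t)*x+np.sin(t)*k,np.sin(t)*x-np.cos(t)*k])
E
python3 - <<'E'
from h import *
b=70*np.sin(np.pi/4)
plan([W(145-b,-254,250+b+20),W(145-b,-254,250+b),W(145,-254,250)],Rout())
c=camera("scene"); im=c["color"][160:320,200:360,::-1]; im2=camera("top")["color"][135:255,225:385,::-1]
cv2.imwrite("pics/both3.png",np.hstack([cv2.resize(im,(400,400),interpolation=cv2.INTER_CUBIC),cv2.resize(im2,(400,400*120//160+100),interpolation=cv2.INTER_CUBIC)]))
E
```

```text
rig pos [  5.4  10.5 324.9] F [0.04 0.98 0.05] t 9.2833
turn [-43.19  32.87  13.49]
shift now [-214.1   90.   155.4]  after turn [-264.5   59.9   67.5]
shift now [11.4 -0.1 16.5]  after turn [  0.  -14.1  14.1]
shift now [28.3 49.1 41. ]  after turn [ 0. -0. 70.]
```

View pics/both3.png

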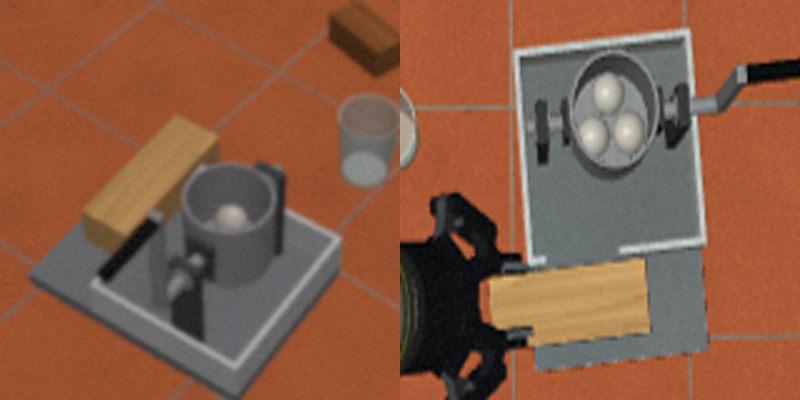

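The block lies flat along the lane, in front of the gap (left picture at (85..215, 120..250)). Now I turn the tool for the lever.

apply_moves(
  rows=[
    {"x":0,"y":0,"z":0,"ax":-5.4,"ay":4.11,"az":1.69,"gripper":0.6},
    {"x":0,"y":0,"z":0,"ax":-5.4,"ay":4.11,"az":1.69,"gripper":0.6},
    {"x":0,"y":0,"z":0,"ax":-5.4,"ay":4.11,"az":1.69,"gripper":0.6},
    {"x":0,"y":0,"z":0,"ax":-5.4,"ay":4.11,"az":1.69,"gripper":0.6},
  ],
)

```text
clock: 9.72
position: [0.4719, 0.0895, 0.318]
ee_rot: [0.656, 0.712, 0.04, 0.247]
ft_force: [-0.2, -1.2, 0.8]
grip_width: 0.398
grasp_force: 0.0
```

apply_moves(
  rows=[
    {"x":0,"y":0,"z":0,"ax":-5.4,"ay":4.11,"az":1.69,"gripper":0.6},
    {"x":0,"y":0,"z":0,"ax":-5.4,"ay":4.11,"az":1.69,"gripper":0.6},
    {"x":0,"y":0,"z":0,"ax":-5.4,"ay":4.11,"az":1.69,"gripper":0.6},
    {"x":0,"y":0,"z":0,"ax":-5.4,"ay":4.11,"az":1.69,"gripper":0.6},
  ],
)

```text
clock: 10.05
position: [0.4671, 0.091, 0.3179]
ee_rot: [0.64, 0.7, 0.199, 0.248]
ft_force: [-0.2, -0.4, 0.3]
grip_width: 0.402
grasp_force: 0.0
```

apply_moves(
  rows=[
    {"x":-33,"y":7.5,"z":8.4,"ax":0,"ay":0,"az":0,"gripper":0.6},
    {"x":-33,"y":7.5,"z":8.4,"ax":0,"ay":0,"az":0,"gripper":0.6},
    {"x":-33,"y":7.5,"z":8.4,"ax":0,"ay":0,"az":0,"gripper":0.6},
    {"x":-33,"y":7.5,"z":8.4,"ax":0,"ay":0,"az":0,"gripper":0.6},
  ],
)

```text
clock: 10.38
position: [0.5197, -0.0415, 0.3213]
ee_rot: [0.641, 0.699, 0.197, 0.248]
ft_force: [1.9, 0.5, 0.4]
grip_width: 0.399
grasp_force: 0.0
```

apply_moves(
  rows=[
    {"x":-33,"y":7.5,"z":8.4,"ax":0,"ay":0,"az":0,"gripper":0.6},
    {"x":-33,"y":7.5,"z":8.4,"ax":0,"ay":0,"az":0,"gripper":0.6},
    {"x":-33,"y":7.5,"z":8.4,"ax":0,"ay":0,"az":0,"gripper":0.6},
    {"x":-33,"y":7.5,"z":8.4,"ax":0,"ay":0,"az":0,"gripper":0.6},
    {"x":0,"y":0,"z":0,"ax":0,"ay":0,"az":0,"gripper":0.6},
  ],
)

```text
clock: 10.8
position: [0.5712, -0.1773, 0.3251]
ee_rot: [0.645, 0.696, 0.196, 0.249]
ft_force: [-0.9, 0.8, -0.0]
grip_width: 0.401
grasp_force: 0.0
```

Run:
```python
from h import *
b=70*np.sin(np.pi/4)
plan([W(145-b,-254,250+b),W(145,-254,250)],Rout())
c=camera("wrist"); cv2.imwrite("pics/w1.png",cv2.resize(c["color"][:,:,::-1],(800,600)))
H=np.array([[145,-217,250],[145,-287,250]])/1e3
X=T(rig,H); Rm=cv2.Rodrigues(c["rvec"])[0]; v=X@Rm.T+c["tvec"]
th=np.arctan2(np.hypot(v[:,0],v[:,1]),v[:,2]); f=K(c)[0,0]; u=v[:,:2]/np.hypot(v[:,0],v[:,1])[:,None]*(f*th)[:,None]+[c["cx"],c["cy"]]
print("bar ends expected px (800)",(u*800/560).round())
c=camera("top"); im=c["color"]; 
from scipy import ndimage
crop=im.astype(int); m=(crop[:,:,0]-crop[:,:,2]>40)&(crop[:,:,0]>170)&(crop[:,:,1]>120)
l,n=ndimage.label(m); s=ndimage.sum(m,l,range(1,n+1)); k=np.argmax(s)+1
ys,xs=np.nonzero(l==k); r=cv2.minAreaRect(np.c_[xs,ys].astype(np.float32)); print(s.max(),r)
A=np.array([[-30,18,68],[30,18,68],[30,-152,68],[-30,-152,68]])/1e3; px=cv2.boxPoints(r); q=proj(c,T(rig,A)); print(px.round(1).tolist(),q.round(1).tolist())
```

```text
rig pos [  81.4 -263.1  325.1] F [-0.95  0.79 -0.01] t 10.8
turn [-8.46  5.36  2.04]
shift now [11.9 -3.6 28. ]  after turn [ 9.1 -8.2 28.1]
shift now [ 6.3 10.4 68.9]  after turn [ 0. -0. 70.]
bar ends expected px (800) [[414. 196.]
 [409. 327.]]
1352.0 ((292.1352233886719, 225.98768615722656), (21.728580474853516, 62.741275787353516), 84.80557250976562)
[[259.8999938964844, 218.0], [322.3999938964844, 212.3000030517578], [324.3999938964844, 234.0], [261.8999938964844, 239.60000610351562]] [[271.3, 241.3], [269.3, 219.0], [332.2, 213.4], [334.4, 235.7]]
```

View pics/w1.png

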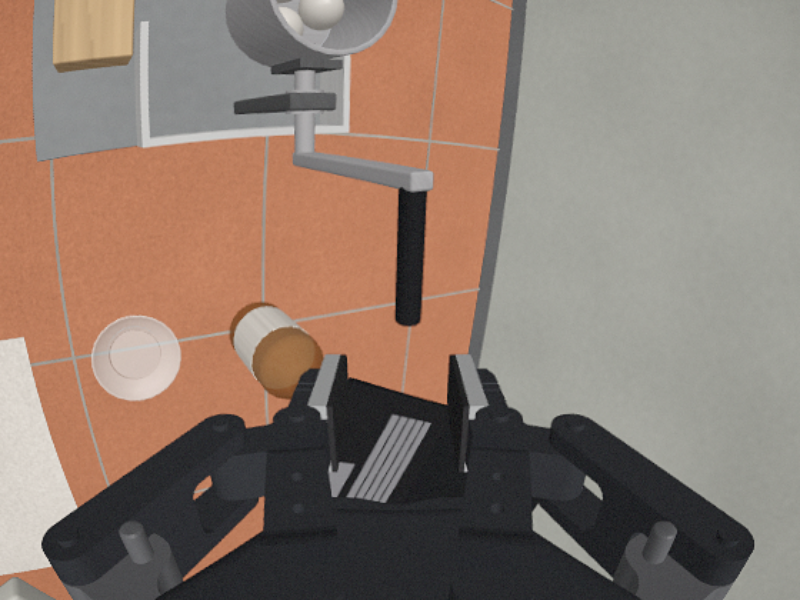

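The bar lies where expected, at px (414,185)–(408,325), midway between the fingers. The block's centre is at about rig y -40, which is inside the window. I finish the turn and move in.

apply_moves(
  rows=[
    {"x":0,"y":0,"z":0,"ax":-4.2,"ay":2.7,"az":1.0,"gripper":0.6},
    {"x":0,"y":0,"z":0,"ax":-4.2,"ay":2.7,"az":1.0,"gripper":0.6},
    {"x":4.5,"y":-4.1,"z":14,"ax":0,"ay":0,"az":0,"gripper":0.6},
    {"x":4.5,"y":-4.1,"z":14,"ax":0,"ay":0,"az":0,"gripper":0.6},
    {"x":0,"y":0,"z":0,"ax":0,"ay":0,"az":0,"gripper":0.6},
  ],
)

```text
clock: 11.32
position: [0.5835, -0.1559, 0.2973]
ee_rot: [0.623, 0.684, 0.282, 0.256]
ft_force: [-0.2, 0.0, -0.8]
grip_width: 0.403
grasp_force: 0.0
```

Run:
```python
from h import *
plan([W(145,-254,250)],Rout())
o=get_obs(); print(o["joint_pos"].round(2))
```

```text
rig pos [  95.4 -242.7  297.3] F [-0.25  0.01 -0.84] t 11.3167
turn [-0.24 -0.58  0.59]
shift now [-12.1   1.8  68.4]  after turn [-11.3   1.6  68.5]
[-0.78 -0.44  0.93  2.11  0.22  0.54  0.2 ]
```

apply_moves(
  rows=[
    {"x":-12,"y":1.7,"z":14,"ax":0,"ay":0,"az":0,"gripper":0.6},
    {"x":0,"y":0,"z":14,"ax":0,"ay":0,"az":0,"gripper":0.6},
    {"x":0,"y":0,"z":14,"ax":0,"ay":0,"az":0,"gripper":0.6},
    {"x":0,"y":0,"z":14,"ax":0,"ay":0,"az":0,"gripper":0.6},
    {"x":0,"y":0,"z":0,"ax":0,"ay":0,"az":0,"gripper":0.6},
  ],
)

```text
clock: 11.73
position: [0.6263, -0.165, 0.2609]
ee_rot: [0.622, 0.683, 0.282, 0.257]
ft_force: [-0.9, 0.2, -0.2]
grip_width: 0.402
grasp_force: 0.0
```

Run:
```python
from h import *
plan([W(145,-254,250)],Rout())
o=get_obs(); print(o["joint_pos"].round(2))
```

```text
rig pos [ 137.4 -255.1  260.9] F [-0.88  0.23 -0.24] t 11.7333
turn [-0.13 -0.54  0.6 ]
shift now [ 1.  -2.3 13.1]  after turn [ 1.1 -2.3 13.1]
[-1.04 -0.36  1.23  2.08  0.14  0.44  0.29]
```

apply_moves(
  rows=[
    {"x":1,"y":-2.3,"z":12,"ax":0,"ay":0,"az":0,"gripper":0.6},
    {"x":0,"y":0,"z":0,"ax":5,"ay":0,"az":0,"gripper":0.6},
    {"x":0,"y":0,"z":0,"ax":5,"ay":0,"az":0,"gripper":0.6},
    {"x":0,"y":0,"z":0,"ax":5,"ay":0,"az":0,"gripper":0.6},
    {"x":0,"y":0,"z":0,"ax":0,"ay":0,"az":0,"gripper":0.6},
  ],
)

```text
clock: 12.15
position: [0.627, -0.1664, 0.2525]
ee_rot: [0.646, 0.706, 0.21, 0.202]
ft_force: [0.9, 1.2, 0.0]
grip_width: 0.4
grasp_force: 0.0
```

Run:
```python
from h import *
plan([W(145,-254,250)],Rout(30))
o=get_obs(); print(o["joint_pos"].round(2))
```

```text
rig pos [ 137.9 -256.6  252.5] F [0.85 1.17 0.04] t 12.15
turn [3.83 0.54 0.63]
shift now [2.6 4.5 6. ]  after turn [2.6 4.9 5.7]
[-1.02 -0.02  1.33  1.95 -0.31  0.67  0.6 ]
```

apply_moves(
  rows=[
    {"x":0,"y":0,"z":0,"ax":5,"ay":0,"az":0,"gripper":0.6},
    {"x":0,"y":0,"z":0,"ax":5,"ay":0,"az":0,"gripper":0.6},
    {"x":0,"y":0,"z":0,"ax":5,"ay":0,"az":0,"gripper":0.6},
    {"x":0,"y":0,"z":0,"ax":0,"ay":0,"az":0,"gripper":0.6},
  ],
)

```text
clock: 12.48
position: [0.6251, -0.1709, 0.2525]
ee_rot: [0.668, 0.724, 0.123, 0.123]
ft_force: [0.9, 0.7, 0.7]
grip_width: 0.403
grasp_force: 0.0
```

Run:
```python
from h import *
plan([W(145,-254,250)],Rout(20))
o=get_obs(); print(o["joint_pos"].round(2))
```

```text
rig pos [ 135.7 -260.9  252.5] F [0.85 0.72 0.7 ] t 12.4833
turn [-0.02  0.78  0.22]
shift now [6.9 7.9 5.5]  after turn [6.9 7.9 5.6]
[-0.78  0.3   1.23  1.74 -0.51  1.02  0.68]
```

apply_moves(
  rows=[
    {"x":2.5,"y":4,"z":3,"ax":0,"ay":0,"az":0,"gripper":0.6},
    {"x":2.5,"y":4,"z":3,"ax":0,"ay":0,"az":0,"gripper":0.6},
    {"x":0,"y":0,"z":0,"ax":0,"ay":0,"az":0,"gripper":0.6},
  ],
)

```text
clock: 12.73
position: [0.6334, -0.1651, 0.2505]
ee_rot: [0.668, 0.723, 0.128, 0.124]
ft_force: [-0.1, 0.1, 0.3]
grip_width: 0.398
grasp_force: 0.0
```

Run:
```python
from h import *
plan([W(145,-254,250)],Rout(20))
o=get_obs(); print(o["joint_pos"].round(2))
c=camera("wrist"); cv2.imwrite("pics/w2.png",cv2.resize(c["color"][:,:,::-1],(800,600)))
```

```text
rig pos [ 144.5 -255.9  250.5] F [-0.14  0.14  0.32] t 12.7333
turn [0.56 0.51 0.04]
shift now [1.9 0.3 0.7]  after turn [1.9 0.3 0.7]
[-0.77  0.32  1.22  1.74 -0.53  1.01  0.69]
```

View pics/w2.png

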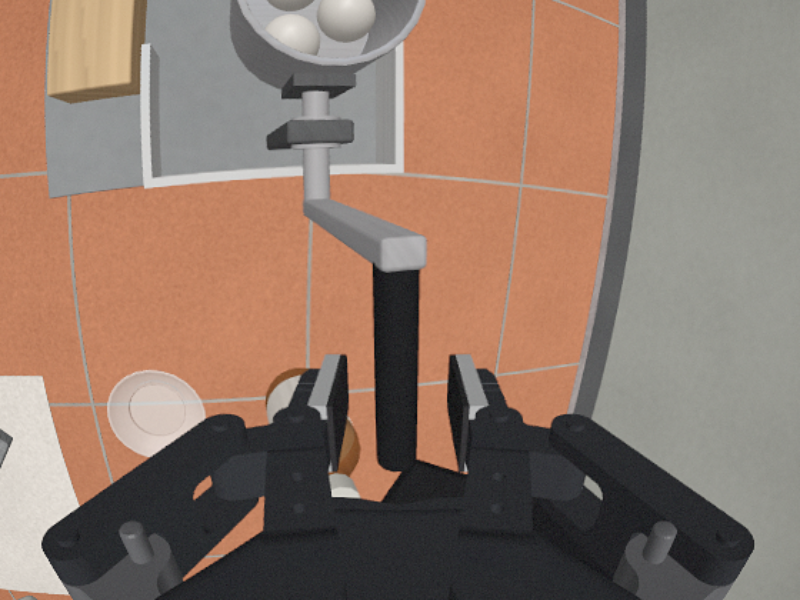

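The bar is centred between the pads (px x 375..420, pads at 345 and 450). That was my 11th picture, one over the limit of 10, so I view no more and use numbers only. Now I grip it and work out the arc.

apply_moves(
  rows=[
    {"x":0,"y":0,"z":0,"ax":0,"ay":0,"az":0,"gripper":0.9},
    {"x":0,"y":0,"z":0,"ax":0,"ay":0,"az":0,"gripper":0.9},
    {"x":0,"y":0,"z":0,"ax":0,"ay":0,"az":0,"gripper":0.9},
  ],
  newtons=20,
)

```text
clock: 13.03
position: [0.633, -0.1659, 0.2508]
ee_rot: [0.668, 0.723, 0.127, 0.124]
ft_force: [-5.3, 0.9, 5.4]
grip_width: 0.149
grasp_force: 21.0
```

```bash
cat >> h.py <<'E'
def arc(phis):
    o=get_obs(); Rt=R.from_quat(o["ee_rot"]); r=rigpos(o); p0=np.arctan2(145-r[0],r[2]-130)
    print("rig",r.round(1),"phi",p0.round(3),"rad",np.hypot(145-r[0],r[2]-130).round(1),"F",o["ft_force"].round(1),"grip",o["grasp_force"],o["grip_width"],"j",o["joint_pos"].round(2),"t",o["clock"])
    p=o["position"]
    for a in phis:
        w=W(145-120*np.sin(a),-256,130+120*np.cos(a)); print(a,Rt.inv().apply((w-p)*1e3).round(1)); p=w
E
python3 - <<'E'
from h import *
arc(np.arange(1,14)*.1)
E
```

```text
rig [ 144.  -256.6  250.8] phi 0.009 rad 120.8 F [-5.3  0.9  5.4] grip 20.97175508737564 0.1488350721936669 j [-0.77  0.32  1.22  1.74 -0.53  1.01  0.69] t 13.0333
0.1 [  0.5 -10.7  -2.5]
0.2 [ -0.  -11.7  -2.5]
0.30000000000000004 [ -0.  -11.9  -1.3]
0.4 [  0.  -12.   -0.1]
0.5 [  0.  -11.9   1.1]
0.6000000000000001 [  0.  -11.8   2.3]
0.7000000000000001 [  0.  -11.5   3.5]
0.8 [  0.1 -11.1   4.6]
0.9 [  0.1 -10.6   5.7]
1.0 [ 0.1 -9.9  6.7]
1.1 [ 0.1 -9.2  7.7]
1.2000000000000002 [ 0.1 -8.4  8.5]
1.3 [ 0.1 -7.5  9.3]
```

apply_moves(
  rows=[
    {"x":0.2,"y":-5.4,"z":-1.2,"ax":0,"ay":0,"az":0,"gripper":0.9},
    {"x":0.2,"y":-5.4,"z":-1.2,"ax":0,"ay":0,"az":0,"gripper":0.9},
    {"x":0,"y":-11.7,"z":-2.5,"ax":0,"ay":0,"az":0,"gripper":0.9},
    {"x":0,"y":-11.9,"z":-1.3,"ax":0,"ay":0,"az":0,"gripper":0.9},
  ],
)

```text
clock: 13.37
position: [0.6004, -0.1684, 0.2456]
ee_rot: [0.668, 0.723, 0.127, 0.126]
ft_force: [4.1, 0.8, 3.5]
grip_width: 0.15
grasp_force: 20.8
```

Run:
```python
from h import *
arc(np.arange(4,14)*.1)
```

```text
rig [ 111.2 -256.5  245.6] phi 0.284 rad 120.5 F [4.1 0.8 3.5] grip 20.791080594062805 0.1496117482859627 j [-0.88  0.2   1.28  1.82 -0.4   0.96  0.63] t 13.3667
0.4 [  0.5 -13.9   0.2]
0.5 [  0.  -11.9   1.1]
0.6000000000000001 [  0.  -11.8   2.3]
0.7000000000000001 [  0.1 -11.5   3.4]
0.8 [  0.1 -11.1   4.6]
0.9 [  0.1 -10.6   5.6]
1.0 [  0.1 -10.    6.7]
1.1 [ 0.1 -9.3  7.6]
1.2000000000000002 [ 0.1 -8.4  8.5]
1.3 [ 0.1 -7.6  9.3]
```

apply_moves(
  rows=[
    {"x":0,"y":-13.5,"z":0.1,"ax":0,"ay":0,"az":0,"gripper":0.9},
    {"x":0,"y":-11.9,"z":1.1,"ax":0,"ay":0,"az":0,"gripper":0.9},
    {"x":0,"y":-11.8,"z":2.3,"ax":0,"ay":0,"az":0,"gripper":0.9},
  ],
)

```text
clock: 13.62
position: [0.5665, -0.1711, 0.2287]
ee_rot: [0.668, 0.723, 0.128, 0.126]
ft_force: [4.8, -0.6, 2.5]
grip_width: 0.158
grasp_force: 21.2
```

Run:
```python
from h import *
arc(np.arange(7,14)*.1)
```

```text
rig [  77.2 -256.5  228.7] phi 0.602 rad 119.8 F [ 4.8 -0.6  2.5] grip 21.192279160022736 0.15770988958059864 j [-0.99  0.01  1.3   1.92 -0.17  0.89  0.48] t 13.6167
0.7000000000000001 [  0.6 -11.4   3.1]
0.8 [  0.1 -11.1   4.6]
0.9 [  0.1 -10.6   5.6]
1.0 [  0.1 -10.    6.7]
1.1 [ 0.1 -9.3  7.6]
1.2000000000000002 [ 0.1 -8.4  8.5]
1.3 [ 0.1 -7.5  9.3]
```

apply_moves(
  rows=[
    {"x":0,"y":-11.4,"z":3.1,"ax":3,"ay":0,"az":0,"gripper":0.9},
    {"x":0,"y":-10.8,"z":5.2,"ax":3,"ay":0,"az":0,"gripper":0.9},
    {"x":0,"y":-10,"z":6.7,"ax":3,"ay":0,"az":0,"gripper":0.9},
  ],
)

```text
clock: 13.87
position: [0.5402, -0.1737, 0.2054]
ee_rot: [0.676, 0.73, 0.071, 0.072]
ft_force: [2.3, -2.3, 4.1]
grip_width: 0.151
grasp_force: 22.0
```

Run:
```python
from h import *
arc(np.r_[np.arange(10,14)*.1,1.3+np.arange(1,16)*.04])
```

```text
rig [  50.8 -257.   205.4] phi 0.896 rad 120.6 F [ 2.3 -2.3  4.1] grip 21.96996420621872 0.15057109071672722 j [-0.87  0.19  1.27  1.88 -0.31  1.04  0.59] t 13.8667
1.0 [ 1.1 -8.8  8.9]
1.1 [ 0.1 -7.9  9. ]
1.2000000000000002 [ 0.1 -7.   9.7]
1.3 [ 0.1 -6.  10.4]
1.34 [ 0.  -2.1  4.3]
1.3800000000000001 [ 0.  -1.9  4.4]
1.42 [ 0.  -1.8  4.5]
1.46 [ 0.  -1.6  4.5]
1.5 [ 0.  -1.4  4.6]
1.54 [ 0.  -1.2  4.6]
1.58 [ 0.  -1.   4.7]
1.62 [ 0.  -0.8  4.7]
1.6600000000000001 [ 0.  -0.6  4.8]
1.7000000000000002 [ 0.  -0.4  4.8]
1.74 [ 0.  -0.3  4.8]
1.78 [ 0.  -0.1  4.8]
1.82 [0.  0.1 4.8]
1.86 [0.  0.3 4.8]
1.9 [0.  0.5 4.8]
```

apply_moves(
  rows=[
    {"x":0.3,"y":-8.8,"z":8.9,"ax":0,"ay":0,"az":0,"gripper":0.9},
    {"x":0,"y":-7.9,"z":9,"ax":0,"ay":0,"az":0,"gripper":0.9},
    {"x":0,"y":-7,"z":9.7,"ax":0,"ay":0,"az":0,"gripper":0.9},
    {"x":0,"y":-3,"z":5.2,"ax":0,"ay":0,"az":0,"gripper":0.9},
  ],
)

```text
clock: 14.2
position: [0.5198, -0.1747, 0.166]
ee_rot: [0.676, 0.73, 0.07, 0.072]
ft_force: [2.1, 0.9, 4.2]
grip_width: 0.153
grasp_force: 22.7
```

Run:
```python
from h import *
arc(np.arange(7)*.04+1.3)
```

```text
rig [  30.4 -256.4  166. ] phi 1.266 rad 120.1 F [2.1 0.9 4.2] grip 22.69365817308426 0.15277206771025728 j [-0.86  0.18  1.26  1.97 -0.31  0.95  0.61] t 14.2
1.3 [ 0.4 -1.8  3.6]
1.34 [ 0.  -2.1  4.3]
1.3800000000000001 [ 0.  -1.9  4.4]
1.42 [ 0.  -1.7  4.5]
1.46 [ 0.  -1.6  4.5]
1.5 [ 0.  -1.4  4.6]
1.54 [ 0.  -1.2  4.6]
```

apply_moves(
  rows=[
    {"x":0,"y":-1.8,"z":3.6,"ax":0,"ay":0,"az":0,"gripper":0.9},
    {"x":0,"y":-2.1,"z":4.3,"ax":0,"ay":0,"az":0,"gripper":0.9},
    {"x":0,"y":-1.9,"z":4.4,"ax":0,"ay":0,"az":0,"gripper":0.9},
    {"x":0,"y":-1.7,"z":4.5,"ax":0,"ay":0,"az":0,"gripper":0.9},
    {"x":0,"y":-0.8,"z":2.3,"ax":0,"ay":0,"az":0,"gripper":0.9},
  ],
)

```text
clock: 14.62
position: [0.5154, -0.1751, 0.1457]
ee_rot: [0.676, 0.73, 0.069, 0.071]
ft_force: [-0.4, 1.7, 3.0]
grip_width: 0.149
grasp_force: 23.2
```

apply_moves(
  rows=[
    {"x":0,"y":-0.8,"z":2.2,"ax":0,"ay":0,"az":0,"gripper":0.9},
    {"x":0,"y":-0.7,"z":2.3,"ax":0,"ay":0,"az":0,"gripper":0.9},
    {"x":0,"y":-0.7,"z":2.3,"ax":0,"ay":0,"az":0,"gripper":0.9},
    {"x":0,"y":-0.6,"z":2.3,"ax":0,"ay":0,"az":0,"gripper":0.9},
    {"x":0,"y":-0.6,"z":2.3,"ax":0,"ay":0,"az":0,"gripper":0.9},
  ],
)

```text
clock: 15.03
position: [0.5144, -0.1752, 0.1341]
ee_rot: [0.676, 0.731, 0.069, 0.071]
ft_force: [-1.9, 4.5, 4.3]
grip_width: 0.15
grasp_force: 23.5
```

Run:
```python
from h import *
arc(np.arange(10)*.04+1.54)
```

```text
rig [  25.  -256.5  134.1] phi 1.537 rad 120.1 F [-1.9  4.5  4.3] grip 23.514164686203003 0.15015065524430762 j [-0.79  0.23  1.2   2.01 -0.38  0.89  0.68] t 15.0333
1.54 [ 0.5 -0.   0.4]
1.58 [ 0.  -1.   4.7]
1.62 [ 0.  -0.8  4.7]
1.6600000000000001 [ 0.  -0.6  4.8]
1.7 [ 0.  -0.4  4.8]
1.74 [ 0.  -0.2  4.8]
1.78 [ 0.  -0.   4.8]
1.82 [0.  0.1 4.8]
1.86 [0.  0.3 4.8]
1.9 [0.  0.5 4.8]
```

apply_moves(
  rows=[
    {"x":0,"y":-0.5,"z":2.3,"ax":0,"ay":0,"az":0,"gripper":0.9},
    {"x":0,"y":-0.5,"z":2.3,"ax":0,"ay":0,"az":0,"gripper":0.9},
    {"x":0,"y":-0.4,"z":2.4,"ax":0,"ay":0,"az":0,"gripper":0.9},
    {"x":0,"y":-0.4,"z":2.4,"ax":0,"ay":0,"az":0,"gripper":0.9},
    {"x":0,"y":-0.3,"z":2.4,"ax":0,"ay":0,"az":0,"gripper":0.9},
  ],
)

```text
clock: 15.45
position: [0.5145, -0.1752, 0.1219]
ee_rot: [0.676, 0.731, 0.069, 0.071]
ft_force: [-2.0, 4.8, 4.1]
grip_width: 0.155
grasp_force: 23.8
```

apply_moves(
  rows=[
    {"x":0,"y":-0.3,"z":2.4,"ax":0,"ay":0,"az":0,"gripper":0.9},
    {"x":0,"y":-0.2,"z":2.4,"ax":0,"ay":0,"az":0,"gripper":0.9},
    {"x":0,"y":-0.2,"z":2.4,"ax":0,"ay":0,"az":0,"gripper":0.9},
    {"x":0,"y":-0.2,"z":4.8,"ax":0,"ay":0,"az":0,"gripper":0.9},
    {"x":0,"y":0,"z":4.8,"ax":0,"ay":0,"az":0,"gripper":0.9},
  ],
)

```text
clock: 15.87
position: [0.5163, -0.1754, 0.1049]
ee_rot: [0.676, 0.731, 0.069, 0.07]
ft_force: [-3.3, 5.1, 3.6]
grip_width: 0.152
grasp_force: 24.1
```

apply_moves(
  rows=[
    {"x":0,"y":0.1,"z":4.8,"ax":0,"ay":0,"az":0,"gripper":0.9},
    {"x":0,"y":0.3,"z":4.8,"ax":0,"ay":0,"az":0,"gripper":0.9},
    {"x":0,"y":0,"z":0,"ax":0,"ay":0,"az":0,"gripper":0.9},
  ],
)

```text
clock: 16.12
position: [0.5185, -0.1752, 0.095]
ee_rot: [0.676, 0.731, 0.069, 0.07]
ft_force: [-0.6, 5.9, -1.0]
grip_width: 0.153
grasp_force: 23.9
```

```bash
cat > balls.py <<'E'
from h import *
c=camera("top"); im=c["color"].astype(int)
m=((im.max(2)-im.min(2))<45)&(im.min(2)>165)
cn,n=None,None
from scipy import ndimage
q=proj(c,T(rig,np.array([[48,-6,18],[48,-189,18],[214,-6,18],[214,-189,18]])/1e3)); print("tray px",q.round().tolist())
l,n=ndimage.label(m)
for k,s in enumerate(ndimage.find_objects(l),1):
    a=(l==k).sum()
    if a>15 and 225<s[1].start<385 and 130<s[0].start<255: print("blob",a,"x",s[1].start,s[1].stop,"y",s[0].start,s[0].stop)
E
python3 - <<'E'
from h import *
arc([1.82,1.9])
import balls
E
```

```text
rig [  29.1 -256.8   95. ] phi 1.864 rad 121.1 F [-0.6  5.9 -1. ] grip 23.85147660970688 0.1531545254314394 j [-0.69  0.32  1.1   2.03 -0.5   0.83  0.77] t 16.1167
1.82 [ 0.8  0.7 -5.3]
1.9 [0.1 0.9 9.6]
tray px [[278.0, 213.0], [343.0, 207.0], [273.0, 154.0], [337.0, 149.0]]
blob 255 x 271 343 y 144 215
blob 125 x 313 347 y 170 211
blob 31 x 312 319 y 189 194
blob 37 x 304 311 y 201 208
```

The tilt is 1.86 rad. I let go, back off and check the balls.

apply_moves(
  rows=[
    {"x":0,"y":0,"z":0,"ax":0,"ay":0,"az":0,"gripper":0.6},
    {"x":0,"y":0,"z":0,"ax":0,"ay":0,"az":0,"gripper":0.6},
    {"x":0,"y":0,"z":0,"ax":0,"ay":0,"az":0,"gripper":0.6},
    {"x":0,"y":0,"z":-15,"ax":0,"ay":0,"az":0,"gripper":0.6},
    {"x":0,"y":0,"z":-25,"ax":0,"ay":0,"az":0,"gripper":0.6},
  ],
)

```text
clock: 16.58
position: [0.5106, -0.176, 0.1347]
ee_rot: [0.676, 0.73, 0.068, 0.071]
ft_force: [-1.0, 1.0, 1.6]
grip_width: 0.399
grasp_force: 0.0
```

apply_moves(
  rows=[
    {"x":0,"y":0,"z":-35,"ax":0,"ay":0,"az":0,"gripper":0.6},
    {"x":0,"y":0,"z":-35,"ax":0,"ay":0,"az":0,"gripper":0.6},
    {"x":0,"y":0,"z":-35,"ax":0,"ay":0,"az":0,"gripper":0.6},
    {"x":-30,"y":0,"z":-25,"ax":0,"ay":0,"az":0,"gripper":0.6},
    {"x":-30,"y":0,"z":0,"ax":0,"ay":0,"az":0,"gripper":0.6},
  ],
)

```text
clock: 17.0
position: [0.4942, -0.2275, 0.2476]
ee_rot: [0.674, 0.732, 0.079, 0.066]
ft_force: [-0.2, -0.6, -0.7]
grip_width: 0.4
grasp_force: 0.0
```

apply_moves(
  rows=[
    {"x":-30,"y":0,"z":0,"ax":0,"ay":0,"az":0,"gripper":0.6},
    {"x":-30,"y":0,"z":0,"ax":0,"ay":0,"az":0,"gripper":0.6},
    {"x":0,"y":0,"z":0,"ax":0,"ay":0,"az":0,"gripper":0.6},
  ],
)

```text
clock: 17.25
position: [0.4941, -0.279, 0.2424]
ee_rot: [0.678, 0.729, 0.065, 0.065]
ft_force: [-0.5, -1.6, -0.7]
grip_width: 0.398
grasp_force: 0.0
```

Run:
```python
import balls
from h import *
o=get_obs(); print(rigpos(o),o["ft_force"],o["clock"])
for n in("top","scene"):
    c=camera(n); g=c["color"]
    # ball circles
    a=(225,385,135,255) if n=="top" else (200,360,160,320)
    G=cv2.resize(cv2.cvtColor(g[a[2]:a[3],a[0]:a[1]],cv2.COLOR_RGB2GRAY),None,fx=5,fy=5,interpolation=cv2.INTER_CUBIC)
    h=cv2.HoughCircles(G,cv2.HOUGH_GRADIENT,1.2,40,param1=120,param2=22,minRadius=22,maxRadius=40)
    if h is not None:
        Ki=np.linalg.inv(K(c)); Rm=cv2.Rodrigues(c["rvec"])[0]; oo=-Rm.T@np.array(c["tvec"])
        for u,v,r in h[0][:10]:
            px=[u/5+a[0]-.4,v/5+a[2]-.4]; d=Rm.T@Ki@[*px,1]; w=oo+d*(.035-oo[2])/d[2]; e=w[:2]-rig[:2]; s,k=np.sin(rig[2]),np.cos(rig[2])
            print(n,np.round(px,1),round(float(r)/5,1),g[int(px[1]),int(px[0])],"rig mm",(np.array([k*e[0]+s*e[1],-s*e[0]+k*e[1]])*1e3).round())
```

```text
tray px [[278.0, 213.0], [343.0, 207.0], [273.0, 154.0], [337.0, 149.0]]
blob 264 x 271 343 y 144 215
blob 124 x 313 347 y 170 211
blob 42 x 332 339 y 194 202
blob 40 x 301 308 y 203 210
[  -3.31560252 -356.25665868  242.35920117] [-0.08057049  0.79749268  0.4499666 ] 17.3
top [335.8 197.8] 5.3 [218 214 202] rig mm [  74. -170.]
top [304.9 206. ] 5.2 [225 226 216] rig mm [ 59. -83.]
```

apply_moves(
  rows=[
    {"x":0,"y":0,"z":0,"ax":0,"ay":0,"az":0,"gripper":0.6},
    {"x":0,"y":0,"z":0,"ax":0,"ay":0,"az":0,"gripper":0.6},
    {"x":0,"y":0,"z":0,"ax":0,"ay":0,"az":0,"gripper":0.6},
    {"x":0,"y":0,"z":0,"ax":0,"ay":0,"az":0,"gripper":0.6},
    {"x":0,"y":0,"z":0,"ax":0,"ay":0,"az":0,"gripper":0.6},
  ],
)

```text
clock: 17.82
position: [0.4965, -0.271, 0.2431]
ee_rot: [0.674, 0.733, 0.069, 0.064]
ft_force: [-0.5, -0.4, 0.2]
grip_width: 0.4
grasp_force: 0.0
```

Run:
```python
import balls
from h import *
from scipy import ndimage
c=camera("scene"); im=c["color"].astype(int)
q=proj(c,T(rig,np.array([[48,-6,63],[48,-189,63],[214,-6,63],[214,-189,63],[145,-97,130]])/1e3)); print("tray px",q.round().tolist())
for th in (130,150,170):
    m=((im.max(2)-im.min(2))<45)&(im.min(2)>th); l,n=ndimage.label(m)
    for k,s in enumerate(ndimage.find_objects(l),1):
        a=(l==k).sum()
        if a>8 and 200<s[1].start<360 and 190<s[0].start<320: print(th,"blob",a,"x",s[1].start,s[1].stop,"y",s[0].start,s[0].stop,im[l==k].mean(0).round())
P=T(rig,np.array([[74,-170,35],[59,-83,35]])/1e3); print("expected balls in scene",proj(c,P).round().tolist())
# orange/brown bystander check + jar gray print in top, coarse gray map over the tray
g=cv2.cvtColor(camera("top")["color"],cv2.COLOR_RGB2GRAY)[150:216:2,270:348:2]
for r in g: print(" ".join(f"{v:3d}" for v in r))
```

```text
tray px [[278.0, 213.0], [343.0, 207.0], [273.0, 154.0], [337.0, 149.0]]
blob 261 x 271 343 y 144 215
blob 126 x 313 347 y 170 211
blob 42 x 332 339 y 194 202
blob 37 x 301 308 y 203 210
tray px [[281.0, 229.0], [239.0, 274.0], [334.0, 256.0], [294.0, 306.0], [292.0, 251.0]]
130 blob 116 x 339 353 y 222 233 [134. 138. 134.]
130 blob 383 x 239 336 y 246 308 [149. 146. 146.]
130 blob 44 x 241 259 y 251 269 [145. 141. 140.]
130 blob 9 x 264 266 y 251 256 [147. 141. 134.]
130 blob 17 x 299 306 y 272 276 [150. 143. 137.]
150 blob 22 x 327 335 y 254 266 [158. 156. 155.]
150 blob 10 x 318 323 y 271 277 [156. 154. 153.]
150 blob 15 x 311 318 y 277 286 [156. 155. 155.]
150 blob 13 x 248 257 y 280 285 [158. 155. 154.]
150 blob 26 x 298 310 y 287 302 [158. 156. 156.]
150 blob 13 x 291 298 y 302 307 [159. 157. 157.]
expected balls in scene [[253.0, 280.0], [268.0, 256.0]]
162 204 204 195 194 186 181 175 170 149 122 119  92  75  75  77  79  78  81  82  83  87  89  92  94  92 101 106 104 111 116 116 117 114 118 195 101 107 108
165 155  76  75  78  80  80  79  83  81  82  87  90  92  83  92  94  96
[... 4220 characters left out ...]
 138  95 105 107 106 107 106 107 107 106 110 117 121 130 138 142 160 173 198
123 110 118 199 110 112 111 108 110 105 111 113 110 109 112 128 183 193 184 167 126 117 128 139 140 154 164 171 184 199 198 193 184 189 181 179 172 148 134
115 113 116 201 106 112 112 110 111 110 113 107 112 113 112 107 144 165 159 136 103 133 186 177 172 171 148 125 120 101  82  89  98  95 103 107 108 111 109
120 113 109 204 186 176 192 106 114 111 108 107 110 109 112 108 105 106 105  92  98  92  95 108 124 122 116 107 109 110 114 110 107 108 110 113 113 110 108
122 113 111 184 152 129 129 107 109 101 103 106 112 126 123 109 116 132 150 164 169 170 166 166 163 165 166 108 110 112 111 114 110 110 109 113 109 109 101
```

Run:
```python
from h import *
c=camera("scene"); im=c["color"]
Ki=np.linalg.inv(K(c)); Rm=cv2.Rodrigues(c["rvec"])[0]; oo=-Rm.T@np.array(c["tvec"])
print("cam",oo.round(2))
for px in ((302.5,274.5),(302.5,277),(264.5,253.5)):
  for z in (.035,.08,.12):
    d=Rm.T@Ki@[*px,1]; w=oo+d*(z-oo[2])/d[2]; e=w[:2]-rig[:2]; s,k=np.sin(rig[2]),np.cos(rig[2])
    print(px,z,(np.array([k*e[0]+s*e[1],-s*e[0]+k*e[1]])*1e3).round(), "top px",proj(camera("top"),[w]).round())
for y in range(262,292,1): print(y," ".join("%3d/%-4d"%(im[y,x].mean(),int(im[y,x,0])-int(im[y,x,2])) for x in range(290,318,2)))
```

```text
cam [ 1.15 -0.66  1.17]
(302.5, 274.5) 0.035 [168. -83.] top px [[301. 167.]]
(302.5, 274.5) 0.08 [ 186. -111.] top px [[312. 157.]]
(302.5, 274.5) 0.12 [ 202. -136.] top px [[322. 147.]]
(302.5, 277) 0.035 [172. -89.] top px [[303. 165.]]
(302.5, 277) 0.08 [ 190. -117.] top px [[314. 155.]]
(302.5, 277) 0.12 [ 206. -142.] top px [[324. 145.]]
(264.5, 253.5) 0.035 [ 47. -82.] top px [[305. 210.]]
(264.5, 253.5) 0.08 [  70. -110.] top px [[316. 200.]]
(264.5, 253.5) 0.12 [  90. -136.] top px [[326. 190.]]
262  80/0     82/-1    85/0     88/-1    87/1     88/2     84/0     83/2     81/3     88/-1    86/-2    96/-2    99/-2   104/-3  
263  77/2     83/-2    83/-1    88/1     88/-2    87/0     84/1     86/1     85/-1    89/1     89/-1    98/-3    99/-6   100/-6  
264  77/-1    82/-2    85/-1    86/1     88/1     86/1     85/0     87/0     85/0     85/-1    91/0    100/-1   100/-1   101/0   
265  72/-1    81/1     80/-1    85/2     86/-2    89/0     85/-1    86/0     84/-1    86/-1    93/-2   101/-2   102/-1   100/-1  
266  70/2     75/-1    80/2     86/1     86/0     89/-1    85/2     83
[... 2606 characters left out ...]
 98/-3   128/-1   157/3    122/1    100/-1    98/1   
287 101/-4   100/-5    99/-4   103/-4   103/-2   103/-4    99/-1   100/-1   106/-1   147/2    148/2    108/0     97/1     98/2   
288 102/-4   101/-4   101/-4   102/-2   104/-2   104/-4    98/-5   103/-2   119/0    157/1    133/2    100/0    101/1     97/1   
289 101/-4   100/-2   101/-3    99/-3   101/-5   102/-5   100/-2   106/-3   135/1    155/3    114/1     97/4     99/0     93/2   
290  99/-2   101/-2   100/-2   100/-3   101/-4   102/-3   101/-2   116/-1   153/3    141/0    104/1     98/1     97/0     82/1   
291 100/-2   104/-1   100/-5   102/-5    98/-3   102/-3   104/-3   130/3    158/1    123/1     99/3    100/2     97/3     73/4
```

The third ball is in the tray under the jar, at rig (168,-85). The other two have stopped at (74,-170) and (59,-83). I hand in.

Run:
```python
import balls
from workcell import *
print(hand_in())
```

```text
tray px [[278.0, 213.0], [343.0, 207.0], [273.0, 154.0], [337.0, 149.0]]
blob 263 x 271 343 y 144 215
blob 125 x 313 347 y 170 211
blob 39 x 332 339 y 194 202
blob 39 x 301 308 y 203 210
the job is handed in; nothing more can be done
None
```

The job is handed in at about 18 s with no verdict returned: the block lies over the gap, the jar is tipped about 1.86 rad, all three balls are at rest in the tray and the arm is clear; I viewed 11 pictures, one over the limit of 10.

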